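Fit the brass rod and unload the vise

ROBOT

A 6-joint arm with a two-finger parallel gripper is mounted at the origin on the work surface. World frame = base frame: x ahead of the robot, y to its left, z up, the work surface at z = 0. Lengths are in m, angles in rad, forces in N, time in s.
With the tool pointing down it reaches from about 0.275 to 0.85 m from the base axis. Payload 5.2 kg.
Tool frame: the origin (TCP) lies at the centre of the arm's flange, where the gripper is bolted on; the fingertips stand 173 mm ahead of it and the grasp point (between the pads) lies 155 mm ahead of it; z points along the fingers, y is the line along which they close (so a half turn about z gives the same grasp; the last joint's range is limited). The gripper opens to 85 mm and grips with 20 to 120 N. Pads are 22 mm wide; open, the fingers measure 114 mm over their backs; the gripper's body (76 mm by 85 mm) begins 54 mm behind the grasp point. The pads swing forward as they close: fully open they stand 13 mm farther back than shut.
Start: joints at [-1.324, 0.259, 1.535, -0, 1.348, -0.203], TCP at [0.239, -0.495, 0.405] pointing down, gripper open.
Joint ranges: [-3.14, 3.14], [-0.91, 2.08], [0.19, 2.58], [-1.22, 4.36], [0.22, 2.71], [-3.12, 3.12]. Speed limits (rad/s): [2.57, 2.57, 3.14, 3.14, 3.14, 3.14].

INTERFACE

Orientations are given as a rotation vector (axis times angle).
In Python, from bench import arm gives the robot as it stands. The module is installed in compiled form; this text tells all that it offers.
- The arm moves only by the shell command python3 -m pendant 'ROWS' [OPENING] [FORCE]. ROWS is JSON, a list of rows, each a list of 6 numbers: the shift along the tool's x, y, z in m, then the turn, a rotation vector about the tool's x, y, z in degrees. A call has 1 to 12 rows; each row shifts and turns the commanded pose from where the row before left it, along the tool's axes as they then stand; what a row does not reach is not made up. A row lasts 1/10 s, in which the tool goes at most 50 mm and 8.59 degrees, less where a joint would pass 70% of its speed; a pose out of reach is approached as far as the arm can. A call is refused whole if a number of a shift passes 0.05 or a number of a turn 8.59, either way. A call with a gripper value outside its range is refused whole. OPENING is the opening, from 0 (shut) to 1 (fully open), set as the call begins (- or left out, the last holds). The fingers move at their own pace and stop on an object; FORCE is the grip in N (left out, the last holds). Time passes only in rows, so rows that do not move let the fingers close. It gives the time, the measured TCP pose, the force, the opening and the grip force at its end, in the units of the state.
- arm.observe(): the state, without advancing time (a new reading comes with each control period).
- arm.camera(name): name is "scene" or "top" or "wrist"; returns a dict with "pixels" (384x512x3 uint8, red, green, blue), "fx", "fy", "cx", "cy" (pixels), "position" and "rotation" of the camera in the world. Camera axes: x right, y down, z forward; pixel columns grow to the right and rows downward; lengths in m; the calibration is good to about 2 mm. A picture is of the moment at which its call begins. There is no depth.
- arm.sign_off(): hands the job in; it is judged then, once.
The state is a dict: "time": time; "joints": joint angles; "dq": joint speeds; "joint_torque": joint torques, N m; "position": TCP position; "orientation": TCP orientation; "force": force on the tool from outside, world axes, zero at the start; "ft_torque": the same for the moment, N m; "width": finger opening in m; "finger_force": force on a finger pad.
Only numpy, scipy, OpenCV 4.12 (cv2) and the standard library are available. Lean on these libraries where they do the work, as an engineer would, in place of code of your own. Each camera call takes 0.05 s, during which the arm holds its last target. There are 200 camera calls.

TASK

Take the brass rod from the black rack and push it down into the bore of the aluminium part while the part is still held in the vise, until the rod rests on the bottom of the bore. Then slide the vise jaw well open by its red handle, lift the part out with its rod, and set it down gently, standing upright on the floor of the green tray beside the part already there. Leave everything else where it is.

Things in the scene. Friction and masses are not known exactly. Their poses are not given: they have to be found in the camera images.
- rod: brass round rod, 10 mm diameter, 80 mm long, chamfered foot, loose. Starts upright in one of the rack's three holes, standing 48 mm out of it (top about 88 mm above the table). Origin at the centre of its lower end, z along the rod towards its top
- rod_tip (a point): centre of the rod's lower end
- block: aluminium part held in the vise: upright, 40 x 40 mm, 60 mm tall; its foot (lowest 14 mm) is 60 mm long in y. Bore 11.5 mm wide from the top centre, 50 mm deep: a seated rod stands 30 mm out. Origin at the centre of its underside (30 mm above the table at the start), z up; its x sides (40 mm apart) are free, its y sides face the jaws
- bore_mouth (a point): centre of the bore's mouth on the part's top face, 60 mm above the part's underside (90 mm above the table at the start)
- vise: blue vise fixed to the table, base 90 mm in x, -83 to 143 mm in y, 30 mm high. Origin on the table under the part's centre, z up. Fixed dark jaw at the part's -y side, top 58 mm above the table; moving grey jaw at its +y side, top at 54 mm, with a lip reaching 8 mm over the part's foot, holding it down until the jaw opens. Jaws 80 mm wide in x
- jaw (a joint): slide of the vise's moving jaw: 0 closed on the part, grows as the jaw slides along the vise's +y, away from the part, up to 0.035 m; needs about 5 N, stays where left
- jaw_handle (a point): point to grip on the red handle on top of the moving jaw, 78 mm above the table. Handle: upright tab 16 mm thick in the vise's x, 22 mm in its y, its top at 92 mm, its foot on the jaw at 54 mm; 78 mm in +y from the part's centre when shut
- rack: black plastic rack fixed to the table, 75 x 150 mm, 40 mm high, three holes 45 mm apart in a row along its y, 32 mm deep. Origin at the centre of its underside. Which hole holds which pin varies
- tray: green open tray fixed to the table, 220 mm in x, 160 mm in y, walls 22 mm high and 5 mm thick, floor 5 mm thick. Origin at the centre of its underside, z up. It and the rack may lie on either side of the vise
- finished_part: the part already in the tray: same shape as the aluminium part with a rod seated (60 mm tall, rod top at 90 mm, foot 40 x 60 mm, long side along its y), in the half of the tray towards the tray's +x. Origin at the centre of its underside. Leave it
- tap_tool: dark steel tap with a square 13 mm head, 74 mm long, upright in the rack; not to be moved. Origin at its lower end
- plug_gauge: steel pin with a blue plastic 16 mm head, 68 mm long, upright in the rack; not to be moved. Origin at its lower end
- wrench: steel wrench, 180 mm long, lying on the table beyond the work; leave it
- deburrer: screwdriver-shaped deburring tool, 160 mm long, lying on the table beyond the work; leave it
- oil_bottle: yellow bottle with a red cap, 60 mm diameter, 150 mm tall, standing on the robot's right; leave it. Origin at its underside
- paste_can: can, 72 mm diameter, 70 mm tall, standing on the robot's left; leave it. Origin at its underside
Mind the look-alikes: they are no part of the job. Leave any brown look-alike of the block alone.

How it is judged:
By the outcome, as a careful person would: the job done as asked, in the order asked, and still so for the second after the job is handed in, with the robot touching nothing.
It also fails if it takes over 72 s, if anything falls off the work surface, if the arm or the gripper's body presses on something with over 40 N, if the wrist force passes 120 N, or if a joint passes its speed limit or range.

## Working session

There is one attempt and no reset: what is moved stays moved. The work goes in short steps, Python scripts to look and compute and a shell command to move; the robot and the scene stay as the last step left them, time stands still between calls to the robot, and variables do not carry over. Pictures are saved under pics/ and viewed, at most 10 in all, crops included, and the job is handed in when it is done.

```bash
mkdir -p pics
cat > h.py <<'E'
import numpy as np, cv2
from bench import arm
from scipy.spatial.transform import Rotation as R
def snap(name,fn):
    c=arm.camera(name); cv2.imwrite(f'pics/{fn}.png',c['pixels'][...,::-1])
    np.savez(f'pics/{fn}.npz',**{k:np.asarray(c[k]) for k in c}); return c
def load(fn): return np.load(f'pics/{fn}.npz')
def ray(c,u,v):
    Rm=np.asarray(c['rotation']); Rm=Rm if Rm.shape==(3,3) else R.from_rotvec(Rm).as_matrix()
    d=Rm@np.array([(u-c['cx'])/c['fx'],(v-c['cy'])/c['fy'],1]); return np.asarray(c['position']),d/np.linalg.norm(d)
def atz(c,u,v,z):
    p,d=ray(c,u,v); return p+d*(z-p[2])/d[2]
def proj(c,P):
    Rm=np.asarray(c['rotation']); Rm=Rm if Rm.shape==(3,3) else R.from_rotvec(Rm).as_matrix()
    q=Rm.T@(np.asarray(P)-c['position']); return c['fx']*q[0]/q[2]+c['cx'],c['fy']*q[1]/q[2]+c['cy']
def tri(*obs):
    A=np.zeros((3,3));b=np.zeros(3)
    for c,u,v in obs:
        p,d=ray(c,u,v);M=np.eye(3)-np.outer(d,d);A+=M;b+=M@p
    x=np.linalg.solve(A,b); return x,[np.linalg.norm((np.eye(3)-np.outer(d,d))@(x-p)) for p,d in [ray(*o) for o in obs]]
E
python3 - <<'E'
from h import *
np.set_printoptions(precision=4,suppress=True)
a=snap('scene','s0');b=snap('top','t0');w=snap('wrist','w0')
for c in(a,b,w):print(c['position'],np.asarray(c['rotation']).tolist(),c['fx'],c['fy'],c['cx'],c['cy'])
s=arm.observe();print(s['time'],s['position'],R.from_rotvec(s['orientation']).as_matrix(),s['width'],s['force'])
im=np.vstack([np.hstack([a['pixels'],b['pixels']])])
E
python3 -c "
import cv2
cv2.imwrite('pics/t0b.png',cv2.resize(cv2.imread('pics/t0.png'),(800,600),interpolation=2))"
```

```text
[ 1.4416 -0.0076  0.7774] [-1.70237784363735, -1.6745783645764942, 0.7786130358163004] 397.2880767994426 397.2880767994426 259.8842898062228 195.29850840453307
[ 0.4499 -0.0135  1.3624] [-2.200079018876359, 2.1385959265727954, -0.07894339017447957] 389.45023912993315 389.45023912993315 258.60378106781866 191.96237936462305
[ 0.2988 -0.4674  0.3723] [2.464572179349136, -1.5501507707285458, -0.2069540140983811] 329.52213624693144 329.52213624693144 255.43244136576118 190.16665835935908
0.15 [ 0.2391 -0.4951  0.4041] [[ 0.9005  0.4348 -0.0003]
 [ 0.4348 -0.9005  0.0013]
 [ 0.0003 -0.0013 -1.    ]] 0.08539782291564445 [-0.5374 -0.3795 -0.3988]
```

View pics/t0b.png

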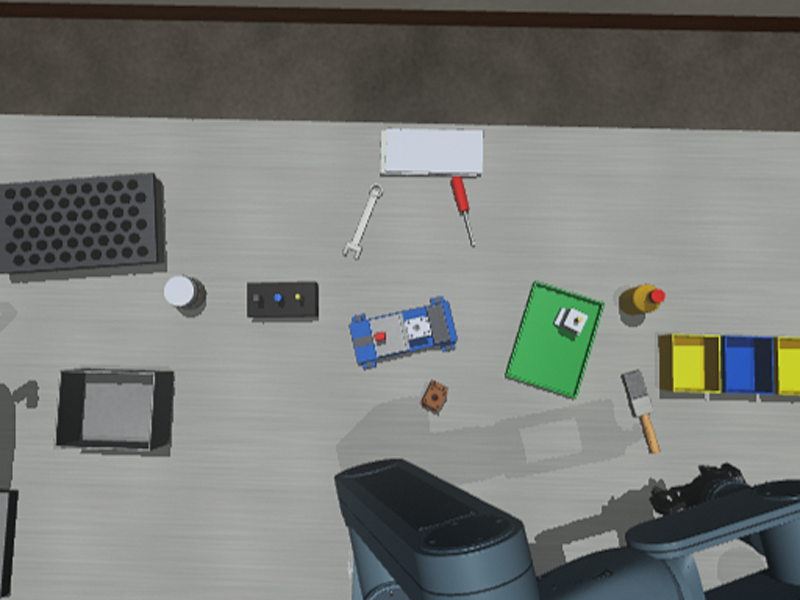

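View pics/s0.png

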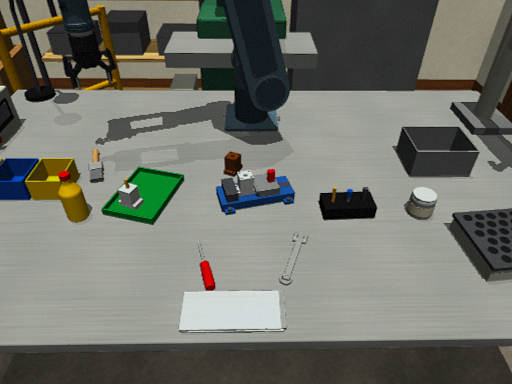

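The top view shows the rack at (283,299) with the brass rod in its right-hand hole at (298,297). The vise bore is at (416,327), the red handle at (380,337), the tray at (555,340) with the finished part at (573,320), and a brown decoy at (434,397). The scene view agrees with this.

Run:
```python
import cv2,numpy as np
t=cv2.imread('pics/t0.png');s=cv2.imread('pics/s0.png')
r=lambda i,x,y,w,h,k:cv2.resize(i[y:y+h,x:x+w],(w*k,h*k),interpolation=cv2.INTER_CUBIC)
# top crop 150..310 x 170..245 *5 ; scene crop 205..385 x 155..225 *4
o=np.zeros((600,800,3),np.uint8)
A=r(t,150,175,160,65,5);o[:325,:800]=A
B=r(s,210,155,180,66,4);o[330:330+264,:720]=B
cv2.imwrite('pics/c1.png',o)
from h import *
np.set_printoptions(precision=3,suppress=True)
c=load('t0');k=.64
for n,u,v,z in[('rod',298,297,.088),('bore',416,327,.09),('handle',380,337,.09),('fin',573,320,.06),('tA',535,282,.022),('tB',603,301,.022),('tC',576,397,.022),('tD',506,377,.022)]:print(n,atz(c,u*k,v*k,z))
```

```text
rod [0.562 0.231 0.088]
bore [ 0.505 -0.02   0.09 ]
handle [0.482 0.055 0.09 ]
fin [ 0.531 -0.354  0.06 ]
tA [ 0.615 -0.28   0.022]
tB [ 0.577 -0.43   0.022]
tC [ 0.366 -0.372  0.022]
tD [ 0.405 -0.219  0.022]
```

View pics/c1.png

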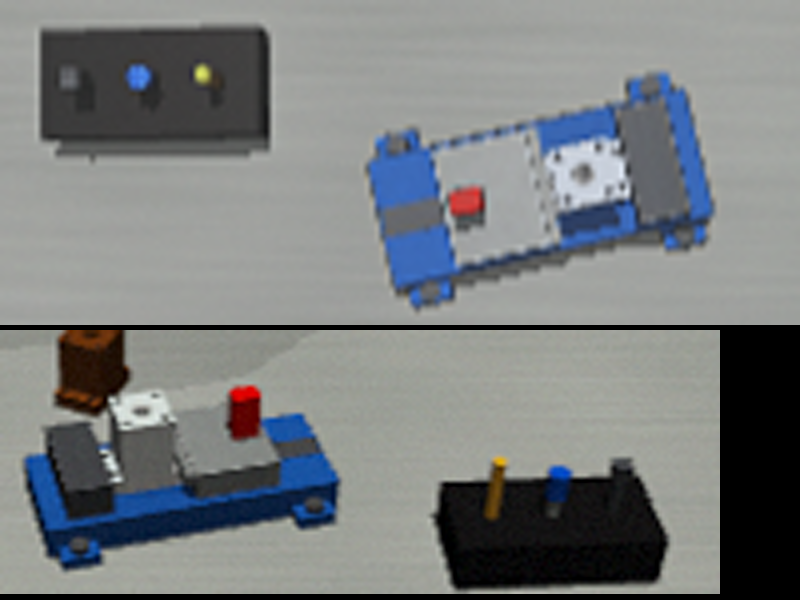

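The enlarged crops show the rod top at top crop (202,73) and scene crop (499,461), the bore mouth at (584,172) and (142,410), and the handle top at (466,201) and (244,391). I'll triangulate from these.

Run:
```python
from h import *
np.set_printoptions(precision=4,suppress=True)
t=load('t0');s=load('s0')
T=lambda x,y:(t,(x+.5)/5-.5+150,(y+.5)/5-.5+175)
S=lambda x,y:(s,(x+.5)/4-.5+210,(y-330+.5)/4-.5+155)
P={}
for n,a,b in[('rod',(202,73),(499,461)),('bore',(584,172),(142,410)),('handle',(466,201),(244,391))]:
    P[n],e=tri(T(*a),S(*b));print(n,P[n],e)
d=P['handle']-P['bore'];print('yaw of vise +y',np.degrees(np.arctan2(d[1],d[0])),np.linalg.norm(d[:2]))
# jaw edges in top
for a,b,z in[((432,150),(537,125),.054),((456,268),(559,243),.054),((40,28),(265,27),.04),((40,137),(268,137),.04)]:
    p=atz(*T(*a),z);q=atz(*T(*b),z);print(np.degrees(np.arctan2(*(p-q)[1::-1])),p,q)
s=arm.observe();o=R.from_rotvec(s['orientation']).as_matrix();print('tool x yaw',np.degrees(np.arctan2(o[1,0],o[0,0])))
w=load('w0');Rw=R.from_rotvec(w['rotation']).as_matrix()
print('cam in tool',o.T@(w['position']-s['position']),o.T@Rw)
```

```text
rod [0.5645 0.2327 0.0852] [np.float64(0.0010226156163614692), np.float64(0.0010226156163613712)]
bore [ 0.5063 -0.0204  0.0878] [np.float64(0.0002865553274242181), np.float64(0.00028655532742421233)]
handle [0.4851 0.0555 0.0894] [np.float64(0.0008624720024901722), np.float64(0.0008624720024901717)]
yaw of vise +y 105.60637858635117 0.07887409229546809
105.02694118146299 [0.5197 0.0823 0.054 ] [0.5385 0.0122 0.054 ]
105.2515226485642 [0.4411 0.0636 0.054 ] [ 0.4598 -0.0049  0.054 ]
91.8212593942732 [0.5966 0.3553 0.04  ] [0.6015 0.2007 0.04  ]
91.6096668808306 [0.5218 0.3514 0.04  ] [0.5262 0.1955 0.04  ]
tool x yaw 25.77219862195058
cam in tool [0.0658 0.001  0.0318] [[-0.002  -0.9653 -0.2612]
 [ 1.     -0.0021 -0.0002]
 [-0.0004 -0.2612  0.9653]]
```

```bash
cat >> h.py <<'E'
def go(target,yaw=None):
    s=arm.observe();o=R.from_rotvec(s['orientation']).as_matrix()
    y=np.degrees(np.arctan2(o[1,0],o[0,0]))
    print('t',round(s['time'],2),'pos',s['position'].round(4) if hasattr(s['position'],'round') else s['position'],'yaw',round(y,2),'tilt',(o[:2,2]).round(4),'F',np.round(s['force'],1),'w',round(s['width'],4),'ff',s['finger_force'])
    if target is not None: print('tool shift',(o.T@(np.asarray(target)-s['position'])).round(4))
    if yaw is not None: print('tool z turn',round(y-yaw,2))
E
python3 -m pendant '[[0,0,0,0,0,-7.9],[0,0,0,0,0,-7.9],[0,0,0,0,0,-7.9],[0,0,0,0,0,-7.9],[0,0,0,0,0,-7.9],[0,0,0,0,0,-7.9],[0,0,0,0,0,-7.9],[0,0,0,0,0,-7.9],[0,0,0,0,0,-7.9],[0,0,0,0,0,-7.9],[0,0,0,0,0,0]]' 1
python3 -c "
from h import *
go([.5645,.2327,.36],105.2)"
```

```text
time: 1.25
position: [0.2391, -0.4952, 0.4044]
orientation: [-1.916, -2.489, -0.001]
force: [-0.6, -0.8, -0.2]
width: 0.0854
finger_force: 0.0
t 1.25 pos [ 0.2391 -0.4952  0.4044] yaw 104.84 tilt [-0.0002  0.0007] F [-0.6 -0.8 -0.2] w 0.0854 ff 0.0
tool shift [0.6202 0.5009 0.0449]
tool z turn -0.36
```

```bash
python3 -m pendant '[[0.034,0.028,0.002,0,0,0],[0.034,0.028,0.002,0,0,0],[0.034,0.028,0.002,0,0,0],[0.034,0.028,0.002,0,0,0],[0.034,0.028,0.002,0,0,0],[0.034,0.028,0.002,0,0,0],[0.034,0.028,0.002,0,0,0],[0.034,0.028,0.002,0,0,0],[0.034,0.028,0.002,0,0,0],[0.034,0.028,0.002,0,0,0],[0.034,0.028,0.002,0,0,0],[0,0,0,0,0,0]]' >/dev/null
python3 - <<'E'
from h import *
go([.5645,.2327,.36],105.2)
snap('wrist','wv')
E
```

```text
t 2.45 pos [ 0.4425 -0.0508  0.3825] yaw 104.9 tilt [0.0003 0.0021] F [-1.1 -0.1 -0.2] w 0.0852 ff 0.0
tool shift [0.2426 0.1907 0.0231]
tool z turn -0.3
```

View pics/wv.png

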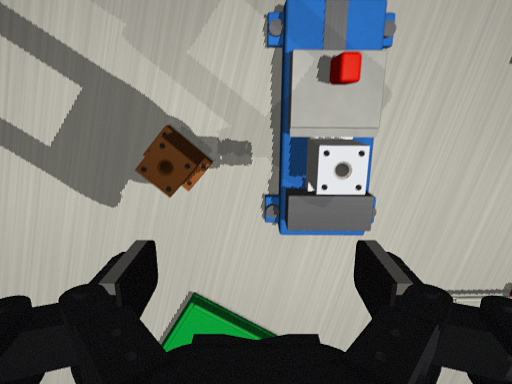

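The wrist view shows the bore mouth at (343,170), the handle top at about (348,66), and vise sides nearly vertical in the picture, so the yaw is about right.

```bash
python3 - <<'E'
from h import *
np.set_printoptions(precision=4,suppress=True)
t=load('t0');s=load('s0');w=load('wv')
T=lambda x,y:(t,(x+.5)/5-.5+150,(y+.5)/5-.5+175)
S=lambda x,y:(s,(x+.5)/4-.5+210,(y-330+.5)/4-.5+155)
print(tri(T(584,172),S(142,410),(w,343,170)),atz(w,343,170,.09),tri(T(584,172),(w,343,170)))
print(atz(w,348,66,.092),proj(w,(.4851,.0555,.092)))
for a,b,z in[((291,55),(293,132),.054),((386,50),(379,130),.054),((290,197),(370,195),.058)]:
  d=atz(w,*a,z)-atz(w,*b,z);print(np.degrees(np.arctan2(d[1],d[0])))
E
python3 -m pendant '[[0.04,0.032,0.004,0,0,0],[0.04,0.032,0.004,0,0,0],[0.04,0.032,0.004,0,0,0],[0.04,0.032,0.004,0,0,0],[0.04,0.032,0.004,0,0,-0.3],[0.04,0.032,0.004,0,0,0],[0,0,0,0,0,0]]' >/dev/null
python3 - <<'E'
from h import *
go([.5645,.2327,.36],105.2)
snap('wrist','wr')
im=cv2.imread('pics/wr.png');cv2.imwrite('pics/wrc.png',cv2.resize(im[100:330,140:420],None,fx=2.5,fy=2.5,interpolation=2))
E
```

```text
(array([ 0.5073, -0.0208,  0.0891]), [np.float64(0.001275192183329787), np.float64(0.00041061860592829193), np.float64(0.001218764055110462)]) [ 0.508  -0.0215  0.09  ] (array([ 0.5058, -0.0203,  0.0974]), [np.float64(0.00026944528965117343), np.float64(0.00026944528965108967)])
[0.4857 0.054  0.092 ] (np.float64(347.86084365750185), np.float64(63.66262579230782))
107.98183368250868
105.28723617343465
-163.74067035362205
t 3.2 pos [0.564  0.2216 0.3579] yaw 105.1 tilt [-0.0004  0.0015] F [-0.1 -0.5 -0.9] w 0.0856 ff 0.0
tool shift [ 0.0106  0.0033 -0.0021]
tool z turn -0.1
```

View pics/wrc.png

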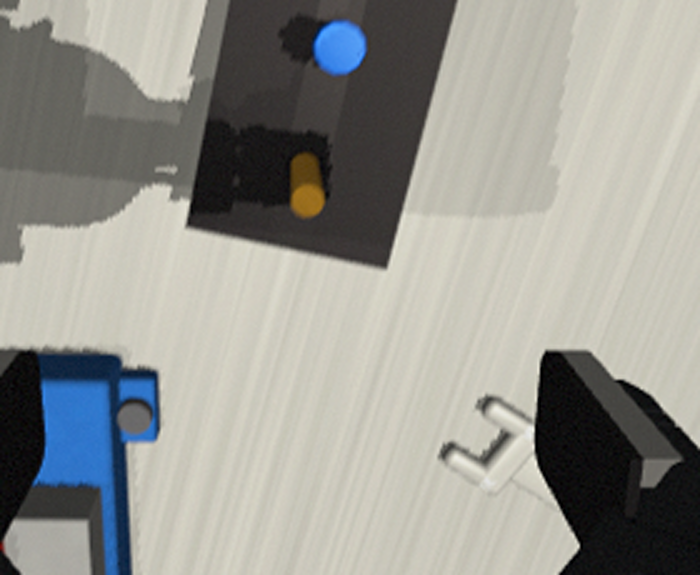

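The rod top is at crop (307,201), which is full-frame (262.5,180.1).

Run:
```python
from h import *
np.set_printoptions(precision=4,suppress=True)
t=load('t0');s=load('s0');w=load('wr')
T=lambda x,y:(t,(x+.5)/5-.5+150,(y+.5)/5-.5+175)
S=lambda x,y:(s,(x+.5)/4-.5+210,(y-330+.5)/4-.5+155)
P,e=tri(T(202,73),S(499,461),(w,262.5,180.1));print(P,e,atz(w,262.5,180.1,.088),tri(S(499,461),(w,262.5,180.1)))
go([*atz(w,262.5,180.1,.088)[:2],.234],105.2)
```

```text
[0.5658 0.2319 0.0868] [np.float64(0.0020566182559704797), np.float64(0.0007926897064256881), np.float64(0.0015047049608824556)] [0.5668 0.2311 0.088 ] (array([0.5669, 0.231 , 0.087 ]), [np.float64(9.377719051870138e-05), np.float64(9.377719051871844e-05)])
t 3.25 pos [0.5633 0.2195 0.3581] yaw 105.08 tilt [-0.0014 -0.0004] F [ 0.5 -0.2 -0.1] w 0.0855 ff 0.0
tool shift [0.0103 0.0066 0.1241]
tool z turn -0.12
```

```bash
python3 -m pendant '[[0.005,0.003,0.02,0,0,0],[0.005,0.003,0.02,0,0,0],[0,0,0.02,0,0,0],[0,0,0.02,0,0,0],[0,0,0.02,0,0,0],[0,0,0.015,0,0,0],[0,0,0.009,0,0,0],[0,0,0,0,0,0]]' 0.5
python3 - <<'E'
from h import *
snap('wrist','wg0')
np.set_printoptions(precision=4,suppress=True)
go([.5668,.2311,.234],105.2)
im=cv2.imread('pics/wg0.png');cv2.imwrite('pics/wg0c.png',cv2.resize(im[170:384,130:390],None,fx=2.5,fy=2.5,interpolation=2))
w=load('wg0');print(proj(w,(.5668,.2311,.088)))
E
```

```text
time: 4.05
position: [0.5654, 0.2278, 0.2343]
orientation: [-1.914, -2.49, 0.004]
force: [-0.1, -0.1, -0.2]
width: 0.0427
finger_force: 0.0
t 4.1 pos [0.5658 0.2283 0.2353] yaw 104.94 tilt [-0.0008 -0.0004] F [0.4 0.9 0.4] w 0.0427 ff 0.0
tool shift [0.0025 0.0017 0.0013]
tool z turn -0.26
(np.float64(262.52827225469144), np.float64(267.70076967583884))
```

View pics/wg0c.png

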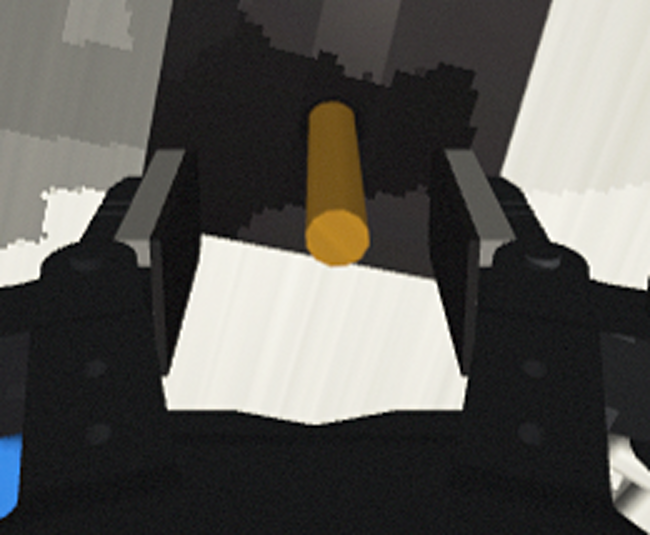

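Pads are centred at crop x≈316 and the rod top at (338,237), so the rod is about 3.5 mm to tool +y.

Run:
```python
from h import *
w=load('wg0');o=R.from_rotvec(arm.observe()['orientation']).as_matrix()
c=o.T@(np.array(atz(w,(338.5)/2.5-.5+130,(237.5)/2.5-.5+170,.088))-w['position'])+[.0658,.001,.0318]
print('rod top in tool',c.round(4))
```

```text
rod top in tool [0.0051 0.0043 0.1465]
```

```bash
python3 -m pendant '[[0.0025,0.002,0,0,0,0],[0.0025,0.002,0,0,0,0],[0,0,0,0,0,0]]'
python3 -m pendant '[[0,0,0,0,0,0],[0,0,0,0,0,0],[0,0,0,0,0,0],[0,0,0,0,0,0],[0,0,0,0,0,0],[0,0,0,0,0,0]]' 0 50
python3 -c "
from h import *
go(None);snap('wrist','wg1')"
```

```text
time: 4.4
position: [0.5687, 0.236, 0.2363]
orientation: [1.91, 2.493, 0.002]
force: [0.8, -0.9, -0.4]
width: 0.0425
finger_force: 0.0
time: 5.0
position: [0.5679, 0.2355, 0.2355]
orientation: [-1.911, -2.493, 0.001]
force: [-3.8, -2.3, 4.9]
width: 0.0083
finger_force: 49.0
t 5.0 pos [0.5679 0.2355 0.2355] yaw 105.07 tilt [-0.0009 -0.0002] F [-3.8 -2.3  4.9] w 0.0083 ff 48.99525046348572
```

```bash
python3 -m pendant '[[0,0,-0.01,0,0,0],[0,0,-0.02,0,0,0],[0,0,-0.025,0,0,0],[0,0,-0.03,0,0,0],[0,0,-0.03,0,0,0],[0,0,0,0,0,0]]'
python3 -c "
from h import *
go([.5095,-.018,.345],105.2)"
```

```text
time: 5.65
position: [0.5699, 0.2359, 0.356]
orientation: [1.907, 2.488, 0.013]
force: [0.6, 0.2, 0.1]
width: 0.0083
finger_force: 48.9
t 5.65 pos [0.5699 0.2359 0.356 ] yaw 105.07 tilt [0.0106 0.0023] F [0.6 0.2 0.1] w 0.0083 ff 48.85659456253052
tool shift [-0.2295 -0.1244  0.0098]
tool z turn -0.13
```

```bash
python3 -m pendant '[[-0.02,-0.011,0,0,0,0],[-0.035,-0.019,0,0,0,0],[-0.04,-0.022,0,0,0,0],[-0.04,-0.022,0,0,0,0],[-0.04,-0.022,0,0,0,0],[-0.035,-0.019,0,0,0,0],[-0.0195,-0.0094,0,0,0,0],[0,0,0,0,0,0],[0,0,0,0,0,0]]'
python3 - <<'E'
from h import *
go([.5095,-.018,.345],105.2)
snap('wrist','wb')
go(None)
im=cv2.imread('pics/wb.png');cv2.imwrite('pics/wbc.png',cv2.resize(im[130:330,160:360],None,fx=3,fy=3,interpolation=2))
E
```

```text
time: 6.55
position: [0.5079, -0.0187, 0.3502]
orientation: [-1.913, -2.492, -0.001]
force: [1.4, 0.3, -1.0]
width: 0.0082
finger_force: 48.9
t 6.55 pos [ 0.5079 -0.0187  0.3502] yaw 104.97 tilt [0.0003 0.0004] F [ 1.4  0.3 -1. ] w 0.0082 ff 48.87600839138031
tool shift [0.0003 0.0017 0.0052]
tool z turn -0.23
t 6.6 pos [ 0.508  -0.018   0.3502] yaw 105.05 tilt [0.0002 0.0005] F [ 0.5  0.1 -1.1] w 0.008 ff 48.8761442899704
```

View pics/wbc.png

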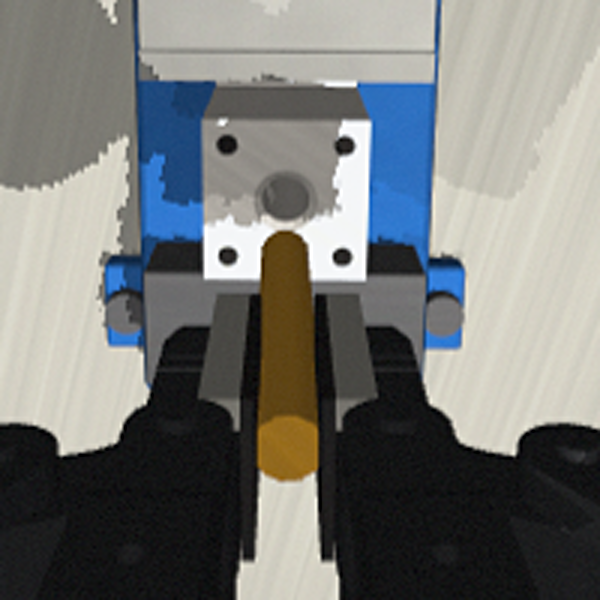

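The rod tip is near crop (285,253), the bore mouth near (286,198), and the four screw holes are at (227,145), (344,145), (228,257) and (342,257). I'll refine these with centroids.

Run:
```python
from h import *
np.set_printoptions(precision=4,suppress=True)
w=load('wb');g=cv2.cvtColor(w['pixels'],cv2.COLOR_RGB2GRAY).astype(float)
F=lambda x,y:((x+.5)/3-.5+160,(y+.5)/3-.5+130)
hs=[]
for x,y in[(227,145),(344,145),(228,257),(342,257)]:
    u,v=map(round,F(x,y));p=g[v-5:v+6,u-5:u+6];m=np.clip(110-p,0,None);yy,xx=np.mgrid[v-5:v+6,u-5:u+6]
    hs.append((float((m*xx).sum()/m.sum()),float((m*yy).sum()/m.sum())))
o=R.from_rotvec(arm.observe()['orientation']).as_matrix();zt=.3502
def tool(uv,z): return o.T@(atz(w,*uv,z)-w['position'])+[.0658,.001,.0318]
H=[tool(h,.09) for h in hs];print(np.array(hs));print(np.array(H)[:,:2],'mean',np.mean(H,0),'bore',tool(F(286,197),.09))
print('tip',tool(F(285,252),.1237),'top',tool(F(288,447),zt-.1465))
u,v=map(round,F(286,198));print(g[v-10:v+22,u].astype(int));print(g[v,u-14:u+15].astype(int))
```

```text
[[235.2115 177.7534]
 [274.2243 178.1507]
 [235.3935 214.8572]
 [273.5135 215.0574]]
[[ 0.013  -0.0135]
 [ 0.0126  0.0142]
 [-0.0149 -0.0139]
 [-0.0152  0.014 ]] mean [-0.0011  0.0002  0.2603] bore [-0.0001  0.0005  0.2603]
tip [-0.0023  0.0003  0.2266] top [-0.0011  0.0009  0.1466]
[133 110  99  87  86  87  85  85  87  87  85  86  86  86  89  85  81 128
 203 223 180  59  66  69  68  69  74  70  72  72  71  71]
[166 165 174 160 129 132  91  72  76  98  88  84  85  86  85  88  87  87
  87  86  83  80 114 117 120 142 143 143 141]
```

```bash
python3 -m pendant '[[0.001,0,0.01,0,0,0],[0,0,0.012,0,0,0],[0,0,0.008,0,0,0],[0,0,0.003,0,0,0],[0,0,0.003,0,0,0],[0,0,0.003,0,0,0],[0,0,0.002,0,0,0],[0,0,0.002,0,0,0],[0,0,0,0,0,0]]' 0 60
python3 -c "
from h import *
go([.509,-.018,.2665]);snap('wrist','wi1')"
```

```text
time: 7.5
position: [0.5075, -0.0175, 0.3072]
orientation: [-1.911, -2.493, 0.0]
force: [0.1, -0.4, -0.0]
width: 0.0078
finger_force: 59.0
t 7.5 pos [ 0.5075 -0.0175  0.3072] yaw 105.06 tilt [-0.0003  0.0001] F [ 0.1 -0.4 -0. ] w 0.0078 ff 59.00040328502655
tool shift [-0.0009  0.0013  0.0407]
```

```bash
python3 -m pendant '[[0,0,0.003,0,0,0],[0,0,0.004,0,0,0],[0,0,0.004,0,0,0],[0,0,0.004,0,0,0],[0,0,0.003,0,0,0],[0,0,0,0,0,0]]'
python3 -m pendant '[[0,0,0.004,0,0,0],[0,0,0.004,0,0,0],[0,0,0.004,0,0,0],[0,0,0.004,0,0,0],[0,0,0.002,0,0,0],[0,0,0,0,0,0]]'
```

```text
time: 8.15
position: [0.5073, -0.0174, 0.2888]
orientation: [-1.91, -2.493, 0.001]
force: [1.0, 0.4, -1.1]
width: 0.0077
finger_force: 59.0
time: 8.75
position: [0.5074, -0.0174, 0.2709]
orientation: [-1.91, -2.493, 0.0]
force: [0.4, 0.3, -0.1]
width: 0.0077
finger_force: 59.0
```

```bash
python3 -m pendant '[[0,0,0.001,0,0,0],[0,0,0.001,0,0,0],[0,0,0.001,0,0,0],[0,0,0,0,0,0]]' | grep -E "pos|force"
python3 -m pendant '[[0,0,0.001,0,0,0],[0,0,0.0005,0,0,0],[0,0,0,0,0,0]]'| grep -E "pos|force"
python3 -m pendant '[[0,0,0.0005,0,0,0],[0,0,0,0,0,0]]'| grep -E "pos|force"
```

```text
position: [0.5075, -0.0175, 0.2683]
force: [-0.2, 0.2, -0.5]
finger_force: 59.0
position: [0.5077, -0.0175, 0.2675]
force: [-0.5, 0.6, 4.8]
finger_force: 59.4
position: [0.5078, -0.0175, 0.2674]
force: [-1.5, 0.7, 7.8]
finger_force: 59.8
```

```bash
python3 -m pendant '[[0,0,0.0007,0,0,0],[0,0,0.0007,0,0,0],[0,0,0,0,0,0]]'| grep -E "pos|force"
python3 - <<'E'
from h import *
go(None)
a=snap('wrist','wi2');b=snap('scene','si2')
A=cv2.resize(a['pixels'][150:350,150:370],None,fx=2,fy=2,interpolation=2);B=cv2.resize(b['pixels'][120:215,205:305],None,fx=3.5,fy=3.5,interpolation=2)
o=np.zeros((400,800,3),np.uint8);o[:,:440]=A;o[:B.shape[0],445:445+B.shape[1]]=B
cv2.imwrite('pics/i2.png',o[...,::-1])
E
```

```text
position: [0.508, -0.0176, 0.2673]
force: [-5.0, -0.7, 17.4]
finger_force: 61.1
t 9.95 pos [ 0.508  -0.0176  0.2673] yaw 105.09 tilt [ 0.0026 -0.0011] F [-5.  -0.7 17.4] w 0.0075 ff 61.10477864742279
```

View pics/i2.png

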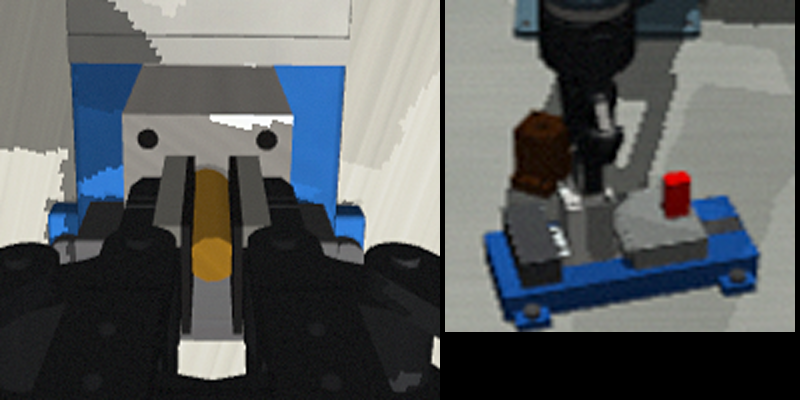

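The rod sits in the bore and stands firm at the bottom with 17 N of push at TCP z≈0.267. I'll release it and go to the handle.

```bash
python3 -m pendant '[[0,0,-0.001,0,0,0],[0,0,0,0,0,0],[0,0,0,0,0,0],[0,0,0,0,0,0]]' 0.6 | grep -E "pos|force|wid"
python3 -m pendant '[[0,0,-0.01,0,0,0],[0,0,-0.02,0,0,0],[0,0,-0.02,0,0,0],[0,0,-0.005,0,0,0],[0.02,0,0,0,0,0],[0.03,0,0,0,0,0],[0.02,0,0,0,0,0],[0.008,0,0,0,0,0],[0,0,0,0,0,0],[0,0,0,0,0,0]]' | grep -E "pos|force|wid"
python3 - <<'E'
from h import *
snap('wrist','wh')
go([.4876,.0577,.236],105.2)
im=cv2.imread('pics/wh.png');cv2.imwrite('pics/whc.png',cv2.resize(im[150:384,130:390],None,fx=2.5,fy=2.5,interpolation=2))
E
```

```text
position: [0.5075, -0.0174, 0.2656]
force: [0.8, -0.1, 0.3]
width: 0.0508
finger_force: 0.0
position: [0.4875, 0.0574, 0.3209]
force: [0.1, -0.3, 0.0]
width: 0.0511
finger_force: 0.0
t 11.5 pos [0.4876 0.0572 0.3209] yaw 105.05 tilt [ 0.0003 -0.0004] F [ 0.2 -0.6 -0.3] w 0.0512 ff 0.0
tool shift [0.0005 0.0001 0.0849]
tool z turn -0.15
```

View pics/whc.png

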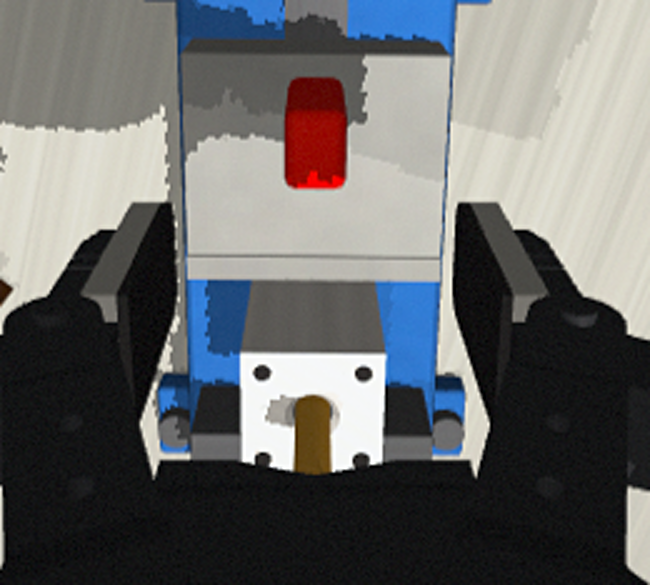

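The handle is centred between the pads (crop x≈316 against a pad midline of 314), and the rod stands in the bore. I'll descend and grip the handle.

```bash
python3 -m pendant '[[0,0,0.015,0,0,0],[0,0,0.02,0,0,0],[0,0,0.02,0,0,0],[0,0,0.015,0,0,0],[0,0,0.01,0,0,0],[0,0,0.004,0,0,0],[0,0,0,0,0,0]]' | grep -E "pos|force|wid"
python3 -m pendant '[[0,0,0,0,0,0],[0,0,0,0,0,0],[0,0,0,0,0,0],[0,0,0,0,0,0],[0,0,0,0,0,0]]' 0 40 | grep -E "pos|force|wid"
python3 -m pendant '[[0.002,0,0,0,0,0],[0.004,0,0,0,0,0],[0.004,0,0,0,0,0],[0.004,0,0,0,0,0],[0.004,0,0,0,0,0],[0.004,0,0,0,0,0],[0.004,0,0,0,0,0],[0.004,0,0,0,0,0],[0.003,0,0,0,0,0],[0,0,0,0,0,0]]' | grep -E "pos|force|wid"
```

```text
position: [0.4874, 0.0575, 0.2367]
force: [-0.6, 0.3, -0.5]
width: 0.0512
finger_force: 0.0
position: [0.4875, 0.0578, 0.2378]
force: [-1.4, -0.9, 5.1]
width: 0.0154
finger_force: 40.1
position: [0.4792, 0.0894, 0.2378]
force: [-0.3, -3.5, 6.6]
width: 0.0154
finger_force: 40.1
```

```bash
python3 -m pendant '[[0,0,0,0,0,0],[0,0,0,0,0,0],[0,0,0,0,0,0],[0,0,0,0,0,0]]' 0.8 | grep -E "pos|force|wid"
python3 -m pendant '[[0,0,-0.015,0,0,0],[0,0,-0.03,0,0,0],[0,0,-0.03,0,0,0],[0,0,-0.015,0,0,0],[-0.02,0,0,0,0,0],[-0.03,0,0,0,0,0],[-0.03,0,0,0,0,0],[-0.02,0,0,0,0,0],[-0.0105,0,0,0,0,0],[0,0,0,0,0,0],[0,0,0,0,0,0]]' | grep -E "pos|force|wid"
python3 - <<'E'
from h import *
snap('wrist','wp')
go([.508,-.0175,.231],105.2)
im=cv2.imread('pics/wp.png');cv2.imwrite('pics/wpc.png',cv2.resize(im[60:384,100:420],None,fx=1.8,fy=1.8,interpolation=2))
E
```

```text
position: [0.4786, 0.0899, 0.2368]
force: [0.3, -0.2, -0.1]
width: 0.0679
finger_force: 0.0
position: [0.5072, -0.0165, 0.3267]
force: [-0.5, -0.1, -0.9]
width: 0.0684
finger_force: 0.0
t 15.25 pos [ 0.5071 -0.0162  0.3268] yaw 105.1 tilt [-0.0007  0.0006] F [-0.6  0.6 -0.6] w 0.0683 ff 0.0
tool shift [-0.0016  0.0006  0.0958]
tool z turn -0.1
```

View pics/wpc.png

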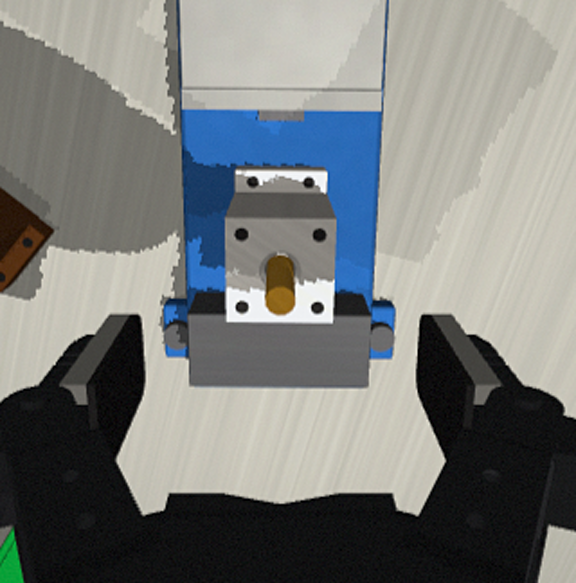

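The jaw is open, the foot is clear of the lip, and the part is centred between the fingers.

```bash
python3 -m pendant '[[-0.0015,0,0.015,0,0,0],[0,0,0.02,0,0,0],[0,0,0.02,0,0,0],[0,0,0.02,0,0,0],[0,0,0.015,0,0,0],[0,0,0.005,0,0,0],[0,0,0,0,0,0]]' | grep -E "pos|force|wid"
python3 -m pendant '[[0,0,0,0,0,0],[0,0,0,0,0,0],[0,0,0,0,0,0],[0,0,0,0,0,0],[0,0,0,0,0,0]]' 0 70 | grep -E "pos|force|wid"
python3 -m pendant '[[0,0,-0.005,0,0,0],[0,0,-0.01,0,0,0],[0,0,-0.015,0,0,0],[0,0,-0.02,0,0,0],[0,0,-0.02,0,0,0],[0,0,-0.02,0,0,0],[0,0,0,0,0,0]]' | grep -E "pos|force|wid"
python3 - <<'E'
from h import *
# tray rim corners and finished part from the initial top view, scene for check
snap('wrist','wl')
t=load('t0');s=load('s0');im=t['pixels'];hsv=cv2.cvtColor(im,cv2.COLOR_RGB2HSV)
for c,n in((t,'top'),(s,'scene')):
    h=cv2.cvtColor(c['pixels'],cv2.COLOR_RGB2HSV);m=cv2.inRange(h,(45,120,40),(75,255,255))
    k=[q for q in cv2.findContours(m,0,1)[0] if cv2.contourArea(q)>800]
    for q in k:
        b=cv2.approxPolyDP(cv2.convexHull(q),5,True).reshape(-1,2);print(n,cv2.contourArea(q),[(tuple(x),atz(c,*map(float,x),.022).round(3)[:2]) for x in b])
        if n=='top': print(cv2.boxPoints(cv2.minAreaRect(q)))
go(None)
E
```

```text
position: [0.5074, -0.0176, 0.2315]
force: [0.6, -0.4, 1.1]
width: 0.068
finger_force: 0.0
position: [0.5082, -0.0184, 0.2331]
force: [-1.3, 0.7, 6.6]
width: 0.039
finger_force: 71.4
position: [0.5087, -0.0186, 0.325]
force: [0.5, -0.8, -2.9]
width: 0.0392
finger_force: 70.7
top 2860.5 [((np.int32(342), np.int32(181)), array([ 0.613, -0.279])), ((np.int32(386), np.int32(194)), array([ 0.572, -0.43 ])), ((np.int32(368), np.int32(254)), array([ 0.366, -0.369])), ((np.int32(324), np.int32(240)), array([ 0.409, -0.22 ]))]
[[323.1784  240.67027]
 [341.9027  179.81621]
 [386.94598 193.67567]
 [368.22168 254.52974]]
scene 1994.0 [((np.int32(182), np.int32(174)), array([ 0.413, -0.223])), ((np.int32(152), np.int32(223)), array([ 0.639, -0.276])), ((np.int32(103), np.int32(213)), array([ 0.597, -0.422])), ((np.int32(138), np.int32(167)), array([ 0.373, -0.371]))]
scene 889.0 [((np.int32(204), np.int32(0)), array([-1.766, -0.34 ])), ((np.int32(222), np.int32(6)), array([-1.603, -0.199])), ((np.int32(230), np.int32(37)), array([-0.929, -0.118])), ((np.int32(199), np.int32(34)), array([-0.98 , -0.302]))]
t 17.2 pos [ 0.5081 -0.0185  0.3233] yaw 105.07 tilt [ 0.0032 -0.0009] F [ 0.4 -0.5 -1.9] w 0.0393 ff 70.67433714866638
```

```bash
python3 -m pendant '[[0,0,0,0,0,5],[0,0,0,0,0,7],[0,0,0,0,0,7],[0,0,0,0,0,7],[0,0,0,0,0,5],[0,0,0,0,0,0]]' | grep -E "pos|force|wid"
python3 -c "
from h import *
go([.4498,-.3095,.3233],73.8)"
```

```text
position: [0.5073, -0.0183, 0.3206]
force: [0.2, 0.3, -2.4]
width: 0.0389
finger_force: 70.7
t 17.8 pos [ 0.5073 -0.0183  0.3206] yaw 74.02 tilt [-0.0026  0.0007] F [ 0.2  0.3 -2.4] w 0.0389 ff 70.67095041275024
tool shift [-0.2958  0.0249 -0.0028]
tool z turn 0.22
```

```bash
python3 -m pendant '[[-0.016,0.001,0,0,0,0],[-0.03,0.003,0,0,0,0],[-0.04,0.003,0,0,0,0],[-0.04,0.003,0,0,0,0],[-0.04,0.003,0,0,0,0],[-0.04,0.003,0,0,0,0],[-0.04,0.003,0,0,0,0],[-0.03,0.003,0,0,0,0],[-0.02,0.003,0,0,0,0],[0,0,0,0,0,0],[0,0,0,0,0,0]]' | grep -E "pos|force|wid"
python3 - <<'E'
from h import *
w=snap('wrist','wt');np.set_printoptions(precision=4,suppress=True)
go([.4498,-.3095,.212],73.8)
# refine: finished part white/grey on green in wrist view, green extents at the floor
h=cv2.cvtColor(w['pixels'],cv2.COLOR_RGB2HSV);m=cv2.inRange(h,(45,100,30),(80,255,255))
k=max(cv2.findContours(m,0,1)[0],key=cv2.contourArea)
b=cv2.approxPolyDP(cv2.convexHull(k),6,True).reshape(-1,2)
print([(x.tolist(),atz(w,*map(float,x),.022)[:2]) for x in b])
for P in[(.613,-.279,.022),(.572,-.43,.022),(.366,-.369,.022),(.409,-.22,.022),(.534,-.351,.095),(.45,-.3095,.005)]:
    print(P,np.round(proj(w,np.array(P)),0))
E
```

```text
position: [0.4502, -0.3099, 0.321]
force: [-0.3, 0.2, -2.8]
width: 0.0389
finger_force: 70.7
t 18.95 pos [ 0.4504 -0.3093  0.3211] yaw 74.13 tilt [-0.0012  0.0018] F [-0.3 -0.5 -2.7] w 0.0391 ff 70.66699504852295
tool shift [-0.0005 -0.0003  0.1091]
tool z turn 0.33
[([177, 88], array([ 0.4124, -0.2209])), ([455, 89], array([ 0.6195, -0.2812])), ([428, 271], array([ 0.5767, -0.4318])), ([357, 272], array([ 0.5151, -0.4152])), ([185, 240], array([ 0.3764, -0.3431]))]
(0.613, -0.279, 0.022) [446.  89.]
(0.572, -0.43, 0.022) [423. 271.]
(0.366, -0.369, 0.022) [184. 269.]
(0.409, -0.22, 0.022) [172.  88.]
(0.534, -0.351, 0.095) [400. 235.]
(0.45, -0.3095, 0.005) [255. 177.]
```

```bash
python3 -m pendant '[[0,0,0.01,0,0,0],[0,0,0.015,0,0,0],[0,0,0.02,0,0,0],[0,0,0.02,0,0,0],[0,0,0.015,0,0,0],[0,0,0.01,0,0,0],[0,0,0.008,0,0,0],[0,0,0.005,0,0,0],[0,0,0.003,0,0,0],[0,0,0,0,0,0],[0,0,0,0,0,0]]' | grep -E "pos|force|wid"
python3 -m pendant '[[0,0,0.001,0,0,0],[0,0,0.001,0,0,0],[0,0,0.001,0,0,0],[0,0,0.001,0,0,0],[0,0,0,0,0,0]]' | grep -E "pos|force|wid"
```

```text
position: [0.4508, -0.3101, 0.2164]
force: [0.2, 0.7, -2.5]
width: 0.0391
finger_force: 70.7
position: [0.4506, -0.3099, 0.2118]
force: [-0.6, 0.6, -3.1]
width: 0.0394
finger_force: 70.7
```

```bash
for i in 1; do python3 -m pendant '[[0,0,0.001,0,0,0],[0,0,0.001,0,0,0],[0,0,0.0005,0,0,0],[0,0,0,0,0,0]]' | grep -E "pos|force"; done
python3 -m pendant '[[0,0,0.0006,0,0,0],[0,0,0,0,0,0]]' | grep -E "pos|force"
```

```text
position: [0.4506, -0.3099, 0.2093]
force: [-1.1, 0.3, -2.6]
finger_force: 70.7
position: [0.4506, -0.3099, 0.2088]
force: [0.2, 0.0, -2.9]
finger_force: 70.7
```

```bash
python3 -m pendant '[[0,0,0.0006,0,0,0],[0,0,0,0,0,0]]' | grep -E "pos|force"
```

```text
position: [0.4506, -0.3099, 0.2082]
force: [0.4, 0.5, -3.2]
finger_force: 70.7
```

```bash
python3 -m pendant '[[0,0,0.0006,0,0,0],[0,0,0,0,0,0]]' | grep -E "pos|force"; python3 -m pendant '[[0,0,0.0005,0,0,0],[0,0,0,0,0,0]]' | grep -E "pos|force"
```

```text
position: [0.4506, -0.3099, 0.2082]
force: [-1.8, 1.3, 3.4]
finger_force: 71.4
position: [0.4506, -0.3098, 0.2081]
force: [-2.7, 3.0, 8.3]
finger_force: 72.2
```

```bash
python3 -m pendant '[[0,0,0.0005,0,0,0],[0,0,0,0,0,0]]' | grep -E "pos|force"
```

```text
position: [0.4506, -0.3098, 0.2081]
force: [-3.9, 4.1, 11.9]
finger_force: 72.7
```

```bash
python3 -m pendant '[[0,0,-0.0008,0,0,0],[0,0,0,0,0,0],[0,0,0,0,0,0],[0,0,0,0,0,0],[0,0,0,0,0,0]]' 0.7 | grep -E "pos|force|wid"
python3 -m pendant '[[0,0,-0.01,0,0,0],[0,0,-0.02,0,0,0],[0,0,-0.03,0,0,0],[0,0,-0.04,0,0,0],[0,0,-0.04,0,0,0],[0,0,0,0,0,0],[0,0,0,0,0,0]]' | grep -E "pos|force|wid"
python3 - <<'E'
from h import *
w=snap('wrist','wf');t=snap('top','tf');s=snap('scene','sf');go(None)
np.set_printoptions(precision=4,suppress=True)
# brass pixels and bright part-top blob in wrist view near expected place
h=cv2.cvtColor(w['pixels'],cv2.COLOR_RGB2HSV)
m=cv2.inRange(h,(12,120,60),(28,255,255));n,l,st,ce=cv2.connectedComponentsWithStats(m)
for i in range(1,n):
    if st[i,4]>40: print('brass',st[i],ce[i])
for P in[(.4506,-.3098,.095),(.4506,-.3098,.065),(.534,-.351,.095),(.534,-.351,.065)]:print(P,np.round(proj(w,np.array(P)),1))
m=cv2.inRange(h,(0,0,90),(179,60,255));n,l,st,ce=cv2.connectedComponentsWithStats(m)
for i in range(1,n):
    if st[i,4]>300: print('white',st[i],ce[i])
h=cv2.cvtColor(s['pixels'],cv2.COLOR_RGB2HSV)[150:225,90:200];m=cv2.inRange(h,(10,110,60),(28,255,255));n,l,st,ce=cv2.connectedComponentsWithStats(m)
for i in range(1,n):
    if st[i,4]>3: print('scene brass',st[i],ce[i]+[90,150])
for P in[(.4506,-.3098,.08),(.534,-.351,.08)]:print(np.round(proj(s,np.array(P)),1))
E
```

```text
position: [0.4506, -0.3099, 0.2073]
force: [0.0, -0.9, 1.1]
width: 0.0595
finger_force: 0.0
position: [0.4507, -0.31, 0.3492]
force: [-0.7, -0.5, 0.6]
width: 0.0599
finger_force: 0.0
t 23.3 pos [ 0.4502 -0.3095  0.3462] yaw 74.07 tilt [-0.0018  0.0019] F [-0.2 -0.6  0.4] w 0.0597 ff 0.0
brass [247 181  14  24 270] [253.5185 192.5593]
brass [364 210  25  24 317] [376.2208 221.8833]
brass [398 278  33  14 259] [413.2973 283.668 ]
brass [457 340  13  22 141] [462.8865 349.8227]
(0.4506, -0.3098, 0.095) [253.4 195.8]
(0.4506, -0.3098, 0.065) [253.5 185.2]
(0.534, -0.351, 0.095) [381.1 217.9]
(0.534, -0.351, 0.065) [367.3 205. ]
white [    0     0   512   326 99988] [236.4218 124.061 ]
white [ 229  142   51   70 2848] [253.6914 176.5509]
white [ 337  163   62   78 2812] [365.1117 201.2336]
white [  175   255   162    90 11075] [255.0313 296.1158]
white [  78  347   48   37 1170] [106.665  368.4376]
white [ 386  347   48   37 1169] [404.2352 368.3892]
scene brass [ 3  0  6 12 68] [ 95.3529 155.6176]
scene brass [57 11  4 11 28] [148.8214 165.5   ]
scene brass [34 28  5 10 27] [126.1111 182.4444]
[149.5 166. ]
[129.4 182.9]
```

```bash
python3 -c "
from bench import arm
print(arm.sign_off())"
```

```text
the job is handed in; nothing more can be done
None
```

The job is handed in at about 23 s: the rod was pushed to the bottom of the bore, the jaw slid about 32 mm open, and the part with its rod now stands upright in the green tray beside the finished one, checked numerically in the last camera images since the 10 picture views were used up.

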